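Snap the circuit board of a desk clock onto its barbed standoffs

TASK

The front shell of a desk clock lies open on the desk and its circuit board lies on the sketch pad. Put the board into the shell with its three holes over the three barbed standoffs - their bracket was stuck in by hand, well off its drawn place, so find them by feel or by eye - and press it down until every post has clicked through and the board sits locked and flat on all three. Never load the bracket with more than 30 N, which is enough for one post at a time but not for all three together, and leave the other things on the desk alone.

Things in the scene. Friction and masses are not known exactly. Their poses are not given: they have to be found in the camera images.
- case: Front shell of a desk clock, white plastic, face down, fixed to the desk, open at the top: a tray 176 x 226 x 26 mm (x, y, z), walls and floor 4 mm. Origin: centre of its underside, z up, y along the long side. In it a thin ivory bracket carries three upright barbed standoffs, on points post_a, post_b, post_c.
- board: Green circuit board 112 x 152 x 3 mm (x, y, z), 0.11 kg, loose on a sketch pad 8 mm thick. Origin: centre of its underside, z up. In its middle stands a black battery holder with two cells, 26 x 56 x 15 mm (x, y, z), firmly fixed: a good grip, fingers closing along x. Other parts are at most 6 mm high.
- hole_a (a point): Centre of the 9 mm hole A, in the board's underside: (-30, -58, 0) mm in the board's frame, axes as the board's. It belongs on post_a. Round each hole the board is bare for 25 mm either way along x and 12 mm along y, room to press with the fingertips beside the post or astride it.
- hole_b (a point): The same for hole B: (30, -58, 0) mm in the board's frame; it belongs on post_b. Pushing one hole over its barbs takes 8 to 11 N, rising over about 3 mm; then the board snaps down some 4 mm onto the hard shoulder and the barbs spring out over it. Pushed in the middle, all three together take about 30 N and overload the bracket.
- hole_c (a point): The same for hole C: (0, 58, 0) mm in the board's frame; it belongs on post_c. With the posts in its holes, a board laid on the standoffs rests on the barbs, its underside about 7 mm above the shoulders; while the holes miss the posts, it stands on their tips, 15 mm above the shoulders.
- post_a (a point): Drawn place of standoff A, centre of the shoulder the board sits on: (-30, -58, 16) mm in the shell's frame, axes as the shell's. Column 13 mm across; above the shoulder a 7 mm core ending in a point (1.6 mm) 15 mm up; spring barbs on its two x sides, 12.4 mm across at their flat undersides 3.8 mm up, tapering to 2 mm across 13.5 mm up.
- post_b (a point): The same for standoff B: (30, -58, 16) mm in the shell's frame. The bracket was stuck in by hand: it is square to the shell, but all three real standoffs stand together 5 to 9 mm off these drawn places to one side or the other along x, up to 6 mm either way along y, and 0 to 1.2 mm higher. It does not yield. A hole takes its tip up to about 3 mm off centre.
- post_c (a point): The same for standoff C: (0, 58, 16) mm in the shell's frame.
- barb_a (a joint): How far the spring barb on the +x side of standoff A is squeezed inward, in m: 0 sprung out, about 0.0017 while the hole is round it. Its twin on the -x side does the same.
- barb_b (a joint): How far the spring barb on the +x side of standoff B is squeezed inward, in m: 0 sprung out, about 0.0017 while the hole is round it. Its twin on the -x side does the same.
- barb_c (a joint): How far the spring barb on the +x side of standoff C is squeezed inward, in m: 0 sprung out, about 0.0017 while the hole is round it. Its twin on the -x side does the same.
- back_cover: Bystander: clock's back cover, white plastic 176 x 226 mm, on the desk; leave it where it is.
- screwdriver: Bystander: screwdriver, on the desk; leave it where it is.
- eraser: Bystander: eraser, on the desk; leave it where it is.
- glue: Bystander: glue bottle, on the desk; leave it where it is.
- tape: Bystander: roll of tape, on the desk; leave it where it is.
- screw_dish: Bystander: small dish, on the desk; leave it where it is.
- brush_pot: Bystander: square pot of brushes, on the desk; leave it where it is.
- pen: Bystander: pen, on the desk; leave it where it is.
Mind the look-alikes: they are no part of the job. There is more than one size of the board; the job needs the larger.

How it is judged:
By the outcome, as a careful person would: the job done as asked, in the order asked, and still so for the second after the job is handed in, with the robot touching nothing.
It also fails if it takes over 72 s, if anything falls off the work surface, if the arm or the gripper's body presses on something with over 40 N, if the wrist force passes 120 N, or if a joint passes its speed limit or range.

ROBOT

A 6-joint arm with a two-finger parallel gripper is mounted at the origin on the work surface. World frame = base frame: x ahead of the robot, y to its left, z up, the work surface at z = 0. Lengths are in m, angles in degrees, forces in N, time in s.
With the tool pointing down it reaches from about 0.35 to 0.875 m from the base axis. Payload 4.2 kg.
Tool frame: the origin (TCP) lies at the very end of the fingers, on their centre line; the grasp point (between the pads) lies 19 mm behind it; z points along the fingers, y is the direction in which the jaws open and shut (so a half turn about z gives the same grasp; the last joint's range is limited). The gripper opens to 87 mm and grips with 3 to 60 N. Pads are 19 mm wide; open, the fingers measure 117 mm over their backs; the gripper's body (75 mm by 190 mm) begins 51 mm behind the grasp point.
Start: joints at [90.161, 22.042, 0.453, 0, -68.411, -14.817], TCP at [0.158, 0.605, 0.223] pointing down, gripper open.
Joint ranges: [-179.83, 179.83], [-69.29, 118.12], [-61.27, 80.66], [-181.25, 117.63], [-171.15, -9.14], [-177.46, 177.46]. Speed limits (degrees/s): [159.86, 159.86, 180, 180, 180, 180].

INTERFACE

Orientations are given as a 3x3 rotation matrix whose columns are the frame's x, y, z axes.
In Python, from station import r, imaging gives the robot as it stands. The module is installed in compiled form; this text tells all that it offers.
- The arm moves only by the tool move_arm, never from a script. Its argument "motion" is one flat list of numbers, 7 for each row, row after row: the shift along the tool's x, y, z in units of 40 mm (1.0 is 40 mm), then the turn, a rotation vector about the tool's x, y, z in units of 5 degrees (1.0 is 5 degrees), then the gripper's target within -1 to 1 (shut at 1, half-way at 0, fully open at -1). In form: [dx, dy, dz, wx, wy, wz, gripper, dx, dy, dz, wx, wy, wz, gripper, ...]. A call has 1 to 20 rows; each row is the pose to reach, as a shift and turn from the pose measured when the call began, along the tool's axes at that moment; what a row does not reach only later rows make up. A row lasts 1/12 s, in which the tool goes at most 41.7 mm and 7.16 degrees, less where a joint would pass 70% of its speed; a pose out of reach is approached as far as the arm can. A call with a gripper value outside its range is refused whole. The fingers move at their own pace and stop on an object; the grip force is fixed at half the most. Time passes only in rows, so rows that repeat a pose let the fingers close. It gives the time, the measured TCP pose, the force and the opening at its end, in the units of the state.
- r.sense(): the state, without advancing time (a new reading comes with each control period).
- imaging.capture(name): name is "side" or "top"; returns the picture (480x640x3 uint8, blue, green, red); there is no depth.
- imaging.camera_params(name): a dict with "intrinsics" (3x3 intrinsics, pixels), "world_from_camera" (4x4, takes a point from camera to world coordinates). Camera axes: x right, y down, z forward; pixel columns grow to the right and rows downward; lengths in m; the calibration is good to about 2 mm. A picture is of the moment at which its call begins. camera_params takes no time and is no camera call.
- r.finish_job(): hands the job in, once; it reports no verdict.
The state is a dict: "time_s": time; "joints": joint angles; "joint_velocities": joint speeds; "effort": joint torques, N m; "tcp_pos": TCP position; "ee_rot": TCP orientation; "wrist_force": force on the tool from outside, world axes, zero at the start; "moment": the same for the moment, N m; "gripper_width": opening from 0.0 (shut) to 1.0 (fully open).
Only numpy, scipy, OpenCV 4.12 (cv2) and the standard library are available. Lean on these libraries where they do the work, as an engineer would, in place of code of your own. Each camera call takes 0.05 s, during which the arm holds its last target.

## Working session

There is one attempt and no reset: what is moved stays moved. The work goes in short steps, Python scripts to look and compute and a tool call to move; the robot and the scene stay as the last step left them, time stands still between calls to the robot, and variables do not carry over. Pictures are saved under pics/ and viewed, and the job is handed in when it is done.

Besides the shell and the picture viewer there is one more tool, called after "Call:" as name(argument=value, ...) on one line, values as JSON. move_arm: Moves the arm, as the interface text tells. Its arguments: {"type":"object","properties":{"motion":{"type":"array","items":{"type":"number"}}},"required":["motion"]}

```bash
mkdir -p pics; python3 - <<'E'
from station import r, imaging
import cv2
s=r.sense()
for k,v in s.items(): print(k,v)
for n in("top","side"):
    cv2.imwrite(f"pics/{n}0.png",imaging.capture(n)); p=imaging.camera_params(n); print(n,p)
E
```

```text
time_s 0.0
joints [ 9.01627008e+01  2.20893506e+01  3.77931904e-01 -2.90809658e-02
 -6.84111219e+01 -1.48169482e+01]
joint_velocities [ 0.03636671  0.0727156  -0.08768904 -0.09777064  0.10147007  0.0361443 ]
effort [ 3.14760082e-04 -3.90665352e+01  1.87407929e+01  4.21967581e+00
  1.09537400e-02 -1.99088918e-04]
tcp_pos [0.15794061 0.60407433 0.22146161]
ee_rot [[ 9.67422710e-01 -2.53166119e-01 -4.65877233e-04]
 [-2.53166532e-01 -9.67420347e-01 -2.14002291e-03]
 [ 9.10821820e-05  2.18825129e-03 -9.99997602e-01]]
wrist_force [ 0.12922879 -0.21491681 -0.70161557]
moment [ 0.04309178  0.0360466  -0.01105373]
gripper_width 0.9999645376157688
top {'intrinsics': array([[455.62604024,   0.        , 328.64963542],
       [  0.        , 455.62604024, 241.87155524],
       [  0.        ,   0.        ,   1.        ]]), 'world_from_camera': array([[ 2.25315968e-02, -9.82960154e-01,  1.82432627e-01,
         3.67099141e-01],
       [-9.99736508e-01, -2.29537095e-02, -2.02386870e-04,
         1.15185860e-01],
       [ 4.38644376e-03, -1.82379998e-01, -9.83218336e-01,
         1.09711797e+00],
       [ 0.00000000e+00,  0.00000000e+00,  0.00000000e+00,
         1.00000000e+00]])}
side {'intrinsics': array([[454.8815688,   0.       , 316.6833554],
       [  0.       , 454.8815688, 234.9527911],
       [  0.       ,   0.       ,   1.       ]]), 'world_from_camera': array([[ 0.92457674, -0.22925777,  0.30430037,  0.27924117],
       [-0.38060673, -0.59186901,  0.71051361, -0.55136849],
       [ 0.01721519, -0.77274313, -0.63448538,  0.67440156],
       [ 0.        ,  0.        ,  0.        ,  1.        ]])}
```

View pics/top0.png

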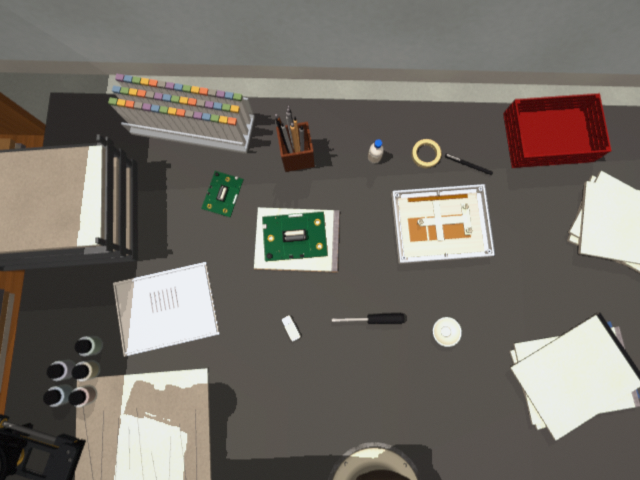

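View pics/side0.png

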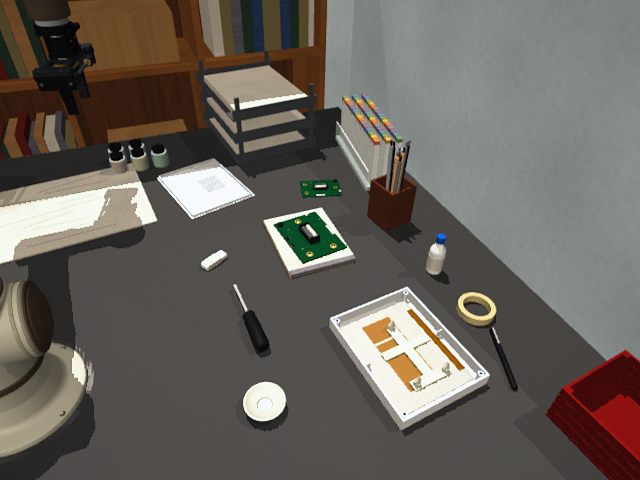

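Look-alikes: the green board on the pad at top px (295,236), and a small green board at (223,193). For the shell, the open white tray at (443,223), and the back cover at (165,307). I choose the larger board on the pad and the open tray, and check both in close crops.

```bash
python3 - <<'E'
import cv2,numpy as np
a=cv2.imread("pics/top0.png");b=cv2.imread("pics/side0.png")
def c(i,x0,y0,x1,y1,f): return cv2.resize(i[y0:y1,x0:x1],None,fx=f,fy=f,interpolation=cv2.INTER_CUBIC)
cv2.imwrite("pics/c_board.png",c(a,250,200,345,275,8))
cv2.imwrite("pics/c_case.png",c(a,387,180,497,268,7))
cv2.imwrite("pics/c_case_s.png",c(b,325,280,492,430,4))
cv2.imwrite("pics/c_board_s.png",c(b,258,200,360,280,7))
E
```

```text
(no output)
```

View pics/c_board.png

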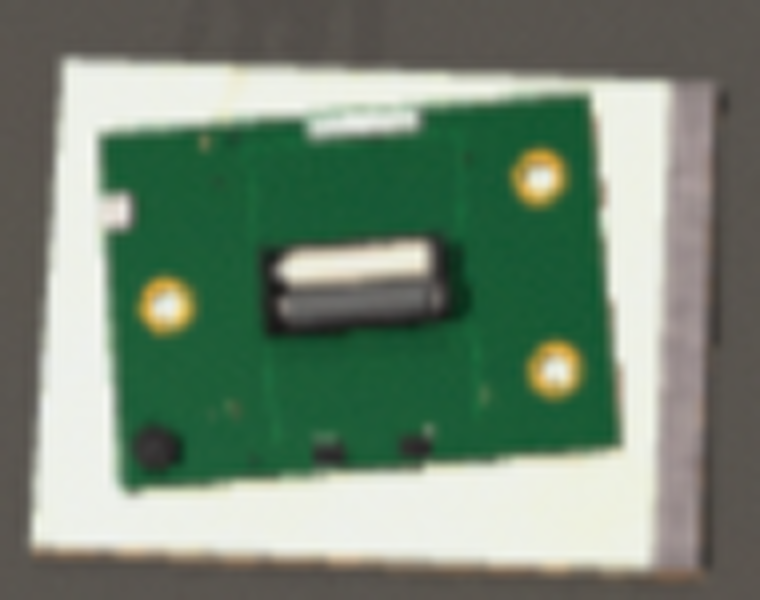

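View pics/c_case.png

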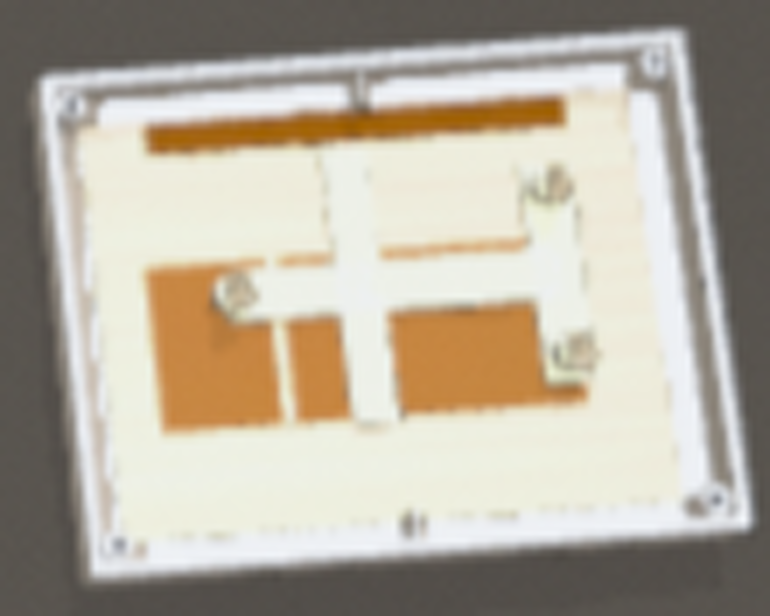

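View pics/c_case_s.png

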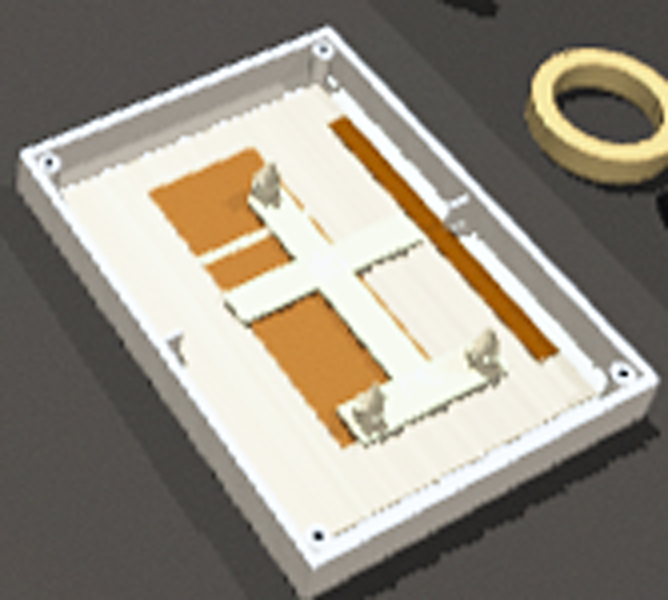

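View pics/c_board_s.png

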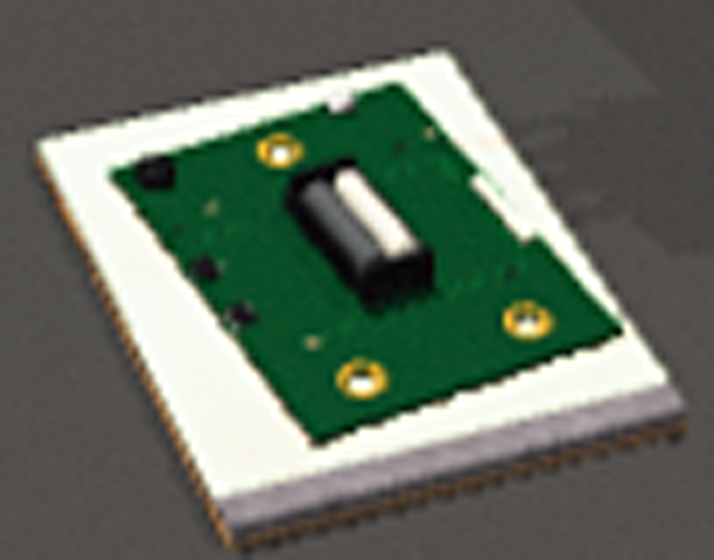

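The top crop shows the larger board with gold hole rings A (319,246), B (317,222) and C (271,238), and the battery holder at about (295,236). The case crop shows three posts on the bracket at about A (469,231), B (465,206) and C (421,222). Next, measure.

```bash
cat > h.py <<'E'
import numpy as np,cv2
from station import r, imaging
def ray(n,uv):
    p=imaging.camera_params(n);K=p["intrinsics"];T=p["world_from_camera"]
    d=T[:3,:3]@np.linalg.solve(K,np.array([uv[0],uv[1],1.]));return T[:3,3],d
def onz(n,uv,z):
    o,d=ray(n,uv);return o+d*(z-o[2])/d[2]
def tri(uv1,uv2):
    o1,d1=ray("top",uv1);o2,d2=ray("side",uv2)
    t=np.linalg.lstsq(np.c_[d1,-d2],o2-o1,rcond=None)[0]
    a=o1+t[0]*d1;b=o2+t[1]*d2;return (a+b)/2,np.linalg.norm(a-b)
def px(n,P):
    p=imaging.camera_params(n);K=p["intrinsics"];T=p["world_from_camera"]
    q=K@(T[:3,:3].T@(np.asarray(P)-T[:3,3]));return q[:2]/q[2]
def fit(M,W): # 2D rigid: W=R M + t
    M=np.asarray(M,float)[:,:2];W=np.asarray(W)[:,:2];m=M.mean(0);w=W.mean(0)
    H=(M-m).T@(W-w);a=np.arctan2(H[0,1]-H[1,0],H[0,0]+H[1,1])
    R=np.array([[np.cos(a),-np.sin(a)],[np.sin(a),np.cos(a)]]);t=w-R@m
    return np.degrees(a),R,t,np.linalg.norm(W-(M@R.T+t),axis=1)
HOL=np.array([[-.03,-.058],[.03,-.058],[0,.058]])
E
python3 - <<'E'
from h import *
im={"top":cv2.imread("pics/top0.png"),"side":cv2.imread("pics/side0.png")}
box={"top":(250,200,345,275),"side":(258,200,360,280)}
for n in im:
    x0,y0,x1,y1=box[n];h=cv2.cvtColor(im[n][y0:y1,x0:x1],cv2.COLOR_BGR2HSV)
    m=cv2.inRange(h,(15,110,110),(35,255,255))
    k,l,st,ce=cv2.connectedComponentsWithStats(m)
    C=[ (ce[i]+[x0,y0],st[i,4]) for i in range(1,k) if st[i,4]>5]
    # outer ring -> centre of fitted ellipse of hull
    out=[]
    for i in range(1,k):
        if st[i,4]>8:
            pts=np.argwhere(l==i)[:,::-1].astype(np.int32);hull=cv2.convexHull(pts)
            M=cv2.moments(hull);c=np.array([M["m10"],M["m01"]])/M["m00"]+[x0,y0]
            out.append(c);print(n,c,st[i],onz(n,c,.011))
    out=np.array(out)
    W=np.array([onz(n,c,.011) for c in out]); 
    ordr=[np.argmin(W[:,1]+1*W[:,0]),None,np.argmax(W[:,1])]
    rest=[i for i in range(len(W)) if i!=np.argmax(W[:,1])]; rest.sort(key=lambda i:W[i,0])
    W=W[[rest[0],rest[1],np.argmax(W[:,1])]]
    a,R,t,e=fit(HOL,W);print(n,"board yaw",a,"origin",t,"res",e)
    # case rim
b={"top":(380,175,505,275),"side":(320,275,500,435)}
for n in im:
    x0,y0,x1,y1=b[n];g=im[n][y0:y1,x0:x1];h=cv2.cvtColor(g,cv2.COLOR_BGR2HSV)
    m=cv2.inRange(g,(110,110,110),(255,255,255))
    cs,_=cv2.findContours(m,cv2.RETR_EXTERNAL,cv2.CHAIN_APPROX_NONE);c=max(cs,key=cv2.contourArea)
    q=cv2.approxPolyDP(cv2.convexHull(c),4,True)[:,0]+[x0,y0]
    print(n,len(q));
    for p in q: print(p,onz(n,p,.026))
def c(i,x0,y0,x1,y1,f): return cv2.resize(i[y0:y1,x0:x1],None,fx=f,fy=f,interpolation=cv2.INTER_NEAREST)
t=im["top"];s=im["side"]
A=np.hstack([c(t,412,212,432,232,13),c(t,456,196,476,216,13),c(t,460,220,480,240,13)])
B=np.hstack([c(s,380,316,400,336,13),c(s,436,358,456,378,13),c(s,408,373,428,393,13)])
cv2.imwrite("pics/posts.png",np.vstack([A,B]))
E
```

```text
top [317.02777778 221.76666667] [64 19  7  7 30] [0.61792735 0.14448717 0.011     ]
top [270.19642857 237.83333333] [17 35  7  7 22] [0.57527814 0.25702027 0.011     ]
top [318.98305085 245.74576271] [66 43  7  7 27] [0.55854341 0.13813857 0.011     ]
top board yaw 6.341835262298644 origin [0.58178074 0.19909703] res [0.00017241 0.0002889  0.00029424]
side [297.5        221.09803922] [37 19  6  5 20] [0.57455918 0.25618968 0.011     ]
side [332.85470085 245.17948718] [72 43  7  5 18] [0.61745363 0.14506843 0.011     ]
side [309.23404255 253.63829787] [48 51  7  6 23] [0.55767835 0.13783626 0.011     ]
side board yaw 6.540065781942465 origin [0.58102836 0.19890565] res [0.00015424 0.00036869 0.00036516]
top 4
[485 185] [ 0.71655287 -0.26503337  0.026     ]
[494 255] [ 0.54323772 -0.27953235  0.026     ]
[399 262] [ 0.52116786 -0.05303975  0.026     ]
[393 190] [ 0.6984249  -0.03936996  0.026     ]
side 6
[407 286] [ 0.69671576 -0.03779988  0.026     ]
[489 376] [ 0.71530329 -0.26526591  0.026     ]
[484 384] [ 0.69804273 -0.2743191   0.026     ]
[400 429] [ 0.53283825 -0.28935848  0.026     ]
[329 325] [ 0.51318911 -0.07099856  0.026     ]
[330 317] [ 0.52239633 -0.05450779  0.026     ]
```

View pics/posts.png

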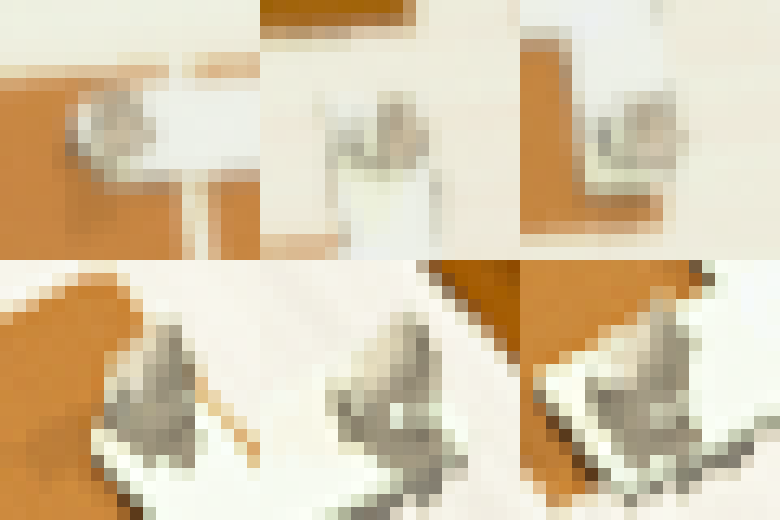

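```bash
python3 - <<'E'
from h import *
S=np.array([[419,376.5],[447,362.2],[393.2,320.7]]);T=np.array([[470,229.7],[466.3,206.2],[421,220.5]])
for s,t in zip(S,T): print(tri(t,s))
Wt=np.array([onz("top",t,.026) for t in T]);Ws=np.array([onz("side",s,.031) for s in S])
for W in(Wt,Ws):
    print(W.round(4));print(fit(HOL,W))
im=cv2.imread("pics/top0.png")
# rim: edges subpixel: intensity along normals not needed; predicted outer corners for check
for yaw in(4.6,4.9,5.2):
    a=np.radians(yaw);R=np.array([[np.cos(a),-np.sin(a)],[np.sin(a),np.cos(a)]])
    for cx in[(.6198,-.1592)]:
        print(yaw,[ (R@np.array(p)+cx).round(4) for p in([.088,-.113],[-.088,-.113],[-.088,.113],[.088,.113])])
a=np.radians(4.9);R=np.array([[np.cos(a),-np.sin(a)],[np.sin(a),np.cos(a)]])
for W in(Wt,Ws): print("off in case mm",1000*((W[:,:2]-[.6198,-.1592])@R-HOL))
# shaded mask of posts in both
s=cv2.imread("pics/side0.png")
for n,i,P in(("top",im,T),("side",s,S)):
    for p in P:
        u,v=np.round(p).astype(int); g=i[v-8:v+12,u-9:u+9].astype(int)
        print(n,p);print(cv2.cvtColor(g.astype(np.uint8),cv2.COLOR_BGR2GRAY))
    break
E
```

```text
(array([ 0.60455813, -0.22427366,  0.02842865]), np.float64(0.003168227226049021))
(array([ 0.66323298, -0.21774386,  0.02775859]), np.float64(0.004015702145507323))
(array([ 0.6241406 , -0.10668429,  0.02846017]), np.float64(0.0024976616687507427))
[[ 0.6036 -0.2244  0.026 ]
 [ 0.6618 -0.2174  0.026 ]
 [ 0.6235 -0.1067  0.026 ]]
(np.float64(4.964542839862065), array([[ 0.99624844, -0.08653924],
       [ 0.08653924,  0.99624844]]), array([ 0.62794018, -0.16358338]), array([0.00065576, 0.00175006, 0.00111115]))
[[ 0.6049 -0.2258  0.031 ]
 [ 0.6635 -0.2197  0.031 ]
 [ 0.6241 -0.1086  0.031 ]]
(np.float64(5.196720446495942), array([[ 0.99588958, -0.09057558],
       [ 0.09057558,  0.99588958]]), array([ 0.62908106, -0.16545933]), array([0.00047862, 0.00106559, 0.00091333]))
4.6 [array([ 0.7166, -0.2648]), array([ 0.5411, -0.2789]), array([ 0.523 , -0.0536]), array([ 0.6985, -0.0395])]
4.9 [array([ 0.7171, -0.2643]), array([ 0.5418, -0.2793]), array([ 0.5225, -0.0541]), array([ 0.6978, -0.0391])]
5.2 [array([ 0.7177, -0.2638]), array([ 0.5424, -0.2797]), array([ 0.5219, -0.0546]), array(
[... 4071 characters left out ...]
231 238 238 238 238 239]
 [146 147 146 145 138 122 164 196 181 177 192 219 235 238 238 239 238 238]
 [145 147 146 146 136 126 136 166 176 206 219 231 235 236 236 236 235 228]
 [146 146 146 146 142 134 133 139 168 193 200 194 193 203 221 217 198 183]
 [145 146 146 145 145 137 134 134 147 153 153 144 143 160 215 199 158 143]
 [145 146 146 146 145 137 133 134 136 140 142 142 142 156 223 214 164 143]
 [146 145 145 146 144 137 134 135 136 143 145 144 146 159 218 219 171 148]
 [147 146 146 146 146 137 136 139 141 144 145 146 147 157 212 225 176 147]
 [146 146 147 147 147 143 142 144 146 145 146 146 145 154 202 229 179 149]
 [146 146 147 146 147 146 146 147 146 146 146 145 145 152 194 228 187 153]]
```

```bash
cat >> h.py <<'E'
from scipy.spatial.transform import Rotation as Ro
def Rt(yaw): # tool y along +x of object (yaw deg), tool down
    a=np.radians(yaw);c,s=np.cos(a),np.sin(a)
    # tool x = (s,-c,0), y=(-c,-s,0)
    return np.array([[s,-c,0],[-c,-s,0],[0,0,-1.]])
def rel(P,yaw):
    s=r.sense();R0=s["ee_rot"];d=R0.T@(np.asarray(P)-s["tcp_pos"])/.04
    w=Ro.from_matrix(R0.T@Rt(yaw)).as_rotvec(degrees=True)/5
    print("d",d.round(3),"w",w.round(3),"F",s["wrist_force"].round(2),"t",round(s["time_s"],2),"gw",round(s["gripper_width"],3),"tcp",s["tcp_pos"].round(4))
E
python3 -c "
from h import *
rel([.5815,.199,.09],6.4); print(np.linalg.det(Rt(5)))"
```

```text
d [12.807  7.112  3.304] w [ 0.019 -0.014 13.787] F [ 0.94  0.24 -0.36] t 0.1 gw 1.0 tcp [0.158  0.6042 0.2216]
1.0
```

Call:
move_arm(motion=[12.81,7.11,0,0.02,-0.01,13.79,0,12.81,7.11,0,0.02,-0.01,13.79,0,12.81,7.11,0,0.02,-0.01,13.79,0,12.81,7.11,0,0.02,-0.01,13.79,0,12.81,7.11,0,0.02,-0.01,13.79,0,12.81,7.11,0,0.02,-0.01,13.79,0,12.81,7.11,0,0.02,-0.01,13.79,0,12.81,7.11,0,0.02,-0.01,13.79,0,12.81,7.11,0,0.02,-0.01,13.79,0,12.81,7.11,0,0.02,-0.01,13.79,0,12.81,7.11,0,0.02,-0.01,13.79,0,12.81,7.11,0,0.02,-0.01,13.79,0,12.81,7.11,0,0.02,-0.01,13.79,0,12.81,7.11,0,0.02,-0.01,13.79,0,12.81,7.11,0,0.02,-0.01,13.79,0,12.81,7.11,0,0.02,-0.01,13.79,0,12.81,7.11,1,0.02,-0.01,13.79,0,12.81,7.11,2,0.02,-0.01,13.79,0,12.81,7.11,3.3,0.02,-0.01,13.79,0,12.81,7.11,3.3,0.02,-0.01,13.79,0])

```text
time_s: 1.77
tcp_pos: [0.5762, 0.1979, 0.0834]
ee_rot: [[0.111, -0.994, -0.012], [-0.994, -0.111, -0.005], [0.004, 0.012, -1.0]]
wrist_force: [-1.0, -0.6, 0.0]
gripper_width: 0.501
```

```bash
python3 -c "
from h import *
rel([.5815,.199,.013],6.4)
for n in('top','side'): cv2.imwrite('pics/%s1.png'%n,imaging.capture(n))
a=cv2.imread('pics/top1.png')[180:300,230:370];b=cv2.imread('pics/side1.png')[120:300,220:400]
cv2.imwrite('pics/h1.png',np.hstack([cv2.resize(a,(467,400)),cv2.resize(b,(330,400))[:,:330]]))"
```

```text
d [-0.021 -0.157  1.758] w [ 0.142 -0.047 -0.006] F [-0.99 -0.58  0.03] t 1.77 gw 0.501 tcp [0.5762 0.1979 0.0834]
```

View pics/h1.png

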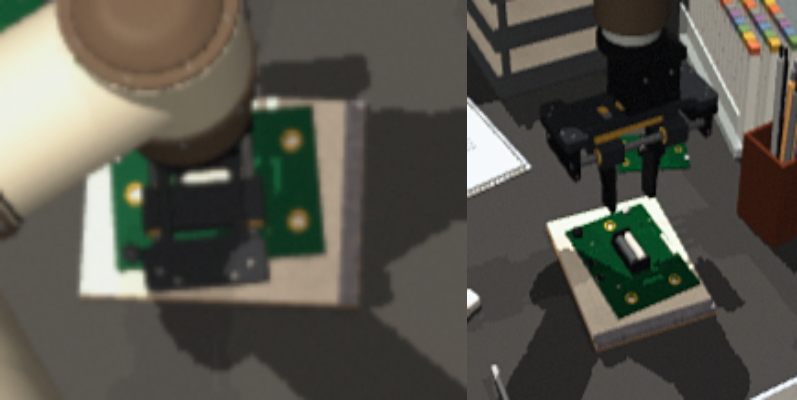

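The picture shows the gripper hovering over the holder, with its jaws along board x. Descending to just above the board.

Call:
move_arm(motion=[-0.02,-0.16,0.4,0.14,-0.05,0,0,-0.02,-0.16,0.8,0.14,-0.05,0,0,-0.02,-0.16,1.2,0.14,-0.05,0,0,-0.02,-0.16,1.6,0.14,-0.05,0,0,-0.02,-0.16,1.65,0.14,-0.05,0,0,-0.02,-0.16,1.65,0.14,-0.05,0,0,-0.02,-0.16,1.65,0.14,-0.05,0,0])

```text
time_s: 2.45
tcp_pos: [0.587, 0.2015, 0.0244]
ee_rot: [[0.114, -0.993, 0.011], [-0.993, -0.114, 0.004], [-0.002, -0.011, -1.0]]
wrist_force: [1.2, 0.2, -0.0]
gripper_width: 0.5
```

```bash
python3 -c "
from h import *
rel([.5815,.199,.0135],6.4)"
```

```text
d [0.047 0.148 0.27 ] w [-0.124  0.029  0.029] F [ 1.2   0.24 -0.  ] t 2.45 gw 0.5 tcp [0.587  0.2015 0.0244]
```

Call:
move_arm(motion=[0.05,0.14,0.1,-0.12,0.03,0.03,0,0.05,0.14,0.2,-0.12,0.03,0.03,0,0.05,0.14,0.25,-0.12,0.03,0.03,0,0.05,0.14,0.25,-0.12,0.03,0.03,0,0.05,0.14,0.25,-0.12,0.03,0.03,0,0.05,0.14,0.25,-0.12,0.03,0.03,0,0.05,0.14,0.25,-0.12,0.03,0.03,0])

```text
time_s: 3.03
tcp_pos: [0.5819, 0.1989, 0.0143]
ee_rot: [[0.111, -0.994, 0.0], [-0.994, -0.111, -0.0], [0.0, -0.0, -1.0]]
wrist_force: [-0.1, 0.3, -0.2]
gripper_width: 0.5
```

```bash
python3 -c "
from h import *
rel([.5815,.199,.0135],6.4);print(r.sense()['joint_velocities'])"
```

```text
d [-0.004  0.01   0.021] w [-0.005 -0.002 -0.   ] F [-0.12  0.25 -0.19] t 3.03 gw 0.5 tcp [0.5819 0.1989 0.0143]
[0.06613372 0.031949   0.04884813 0.07494152 0.02987448 0.03426039]
```

Well placed. Close and let it grip, then lift a little.

Call:
move_arm(motion=[0,0,0.02,0,0,0,1,0,0,0.02,0,0,0,1,0,0,0.02,0,0,0,1,0,0,0.02,0,0,0,1,0,0,0.02,0,0,0,1,0,0,0.02,0,0,0,1,0,0,0.02,0,0,0,1,0,0,0.02,0,0,0,1])

```text
time_s: 3.7
tcp_pos: [0.5817, 0.1988, 0.0135]
ee_rot: [[0.111, -0.994, 0.0], [-0.994, -0.111, -0.0], [0.0, -0.0, -1.0]]
wrist_force: [-0.5, 0.3, -0.2]
gripper_width: 0.294
```

```bash
python3 -c "
from h import *
rel([.5815,.199,.0135],6.4);s=r.sense();print(s['gripper_width']*87)"
```

```text
d [-0.005  0.005 -0.   ] w [-0.    -0.003 -0.001] F [-0.53  0.28 -0.16] t 3.7 gw 0.294 tcp [0.5817 0.1988 0.0135]
25.5536815425421
```

Call:
move_arm(motion=[0,0,-0.3,0,0,0,1,0,0,-0.8,0,0,0,1,0,0,-1.4,0,0,0,1,0,0,-2,0,0,0,1,0,0,-2.5,0,0,0,1,0,0,-2.5,0,0,0,1,0,0,-2.5,0,0,0,1])

```text
time_s: 4.28
tcp_pos: [0.5823, 0.1993, 0.1153]
ee_rot: [[0.111, -0.994, 0.003], [-0.994, -0.111, 0.002], [-0.002, -0.003, -1.0]]
wrist_force: [0.0, 1.1, -2.3]
gripper_width: 0.296
```

```bash
python3 -c "
from h import *
rel([.6283,-.1642,.113],4.9)"
```

```text
d [ 9.158 -0.132  0.043] w [-0.037  0.019  0.297] F [ 0.03  1.15 -2.29] t 4.28 gw 0.296 tcp [0.5823 0.1993 0.1153]
```

Call:
move_arm(motion=[0.6,-0.01,0,-0.04,0.02,0.05,1,1.3,-0.02,0,-0.04,0.02,0.1,1,2.1,-0.03,0,-0.04,0.02,0.1,1,2.9,-0.04,0,-0.04,0.02,0.1,1,3.7,-0.05,0,-0.04,0.02,0.15,1,4.5,-0.06,0,-0.04,0.02,0.15,1,5.3,-0.08,0,-0.04,0.02,0.2,1,6.1,-0.09,0,-0.04,0.02,0.2,1,6.9,-0.1,0,-0.04,0.02,0.25,1,7.7,-0.11,0,-0.04,0.02,0.25,1,8.4,-0.12,0,-0.04,0.02,0.3,1,8.9,-0.13,0,-0.04,0.02,0.3,1,9.16,-0.13,0.04,-0.04,0.02,0.3,1,9.16,-0.13,0.04,-0.04,0.02,0.3,1,9.16,-0.13,0.04,-0.04,0.02,0.3,1,9.16,-0.13,0.04,-0.04,0.02,0.3,1,9.16,-0.13,0.04,-0.04,0.02,0.3,1])

```text
time_s: 5.7
tcp_pos: [0.6281, -0.1629, 0.1129]
ee_rot: [[0.087, -0.996, -0.001], [-0.996, -0.087, 0.0], [-0.0, 0.001, -1.0]]
wrist_force: [-0.5, 0.4, -1.6]
gripper_width: 0.292
```

```bash
python3 -c "
from h import *
rel([.6283,-.1642,.055],4.9)
for n in('top','side'): cv2.imwrite('pics/%s2.png'%n,imaging.capture(n))
a=cv2.imread('pics/top2.png')[160:280,370:510];b=cv2.imread('pics/side2.png')[180:440,300:510]
cv2.imwrite('pics/h2.png',np.hstack([cv2.resize(a,(467,400)),cv2.resize(b,(323,400))]))"
```

```text
d [ 0.034 -0.003  1.448] w [0.009 0.002 0.016] F [-0.55  0.41 -1.59] t 5.7 gw 0.292 tcp [ 0.6281 -0.1629  0.1129]
```

View pics/h2.png

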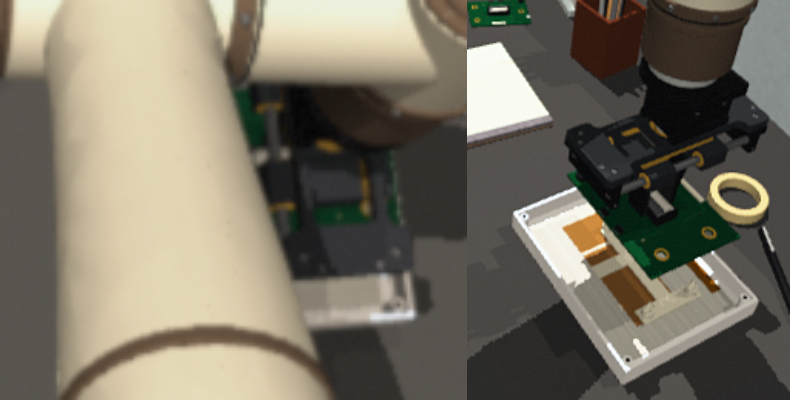

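Side view: the board is held level over the shell, with A (≈476,345) and B (≈489,332) visible. Now lower it to just above the tips and check the holes against the post tip pixels.

Call:
move_arm(motion=[0.03,0,0.4,0.01,0,0.02,1,0.03,0,0.8,0.01,0,0.02,1,0.03,0,1.2,0.01,0,0.02,1,0.03,0,1.5,0.01,0,0.02,1,0.03,0,1.7,0.01,0,0.02,1,0.03,0,1.7,0.01,0,0.02,1,0.03,0,1.7,0.01,0,0.02,1,0.03,0,1.7,0.01,0,0.02,1])

```text
time_s: 6.47
tcp_pos: [0.6293, -0.1642, 0.0462]
ee_rot: [[0.086, -0.996, 0.003], [-0.996, -0.086, -0.0], [0.001, -0.003, -1.0]]
wrist_force: [0.0, 1.8, -1.5]
gripper_width: 0.293
```

```bash
cat > look.py <<'E'
from h import *
import sys
tag=sys.argv[1]
rel([.6283,-.1642,.0405],4.9)
I=imaging.capture('side');cv2.imwrite(f'pics/side{tag}.png',I)
s=r.sense();z=s["tcp_pos"][2]-.0055+.003
h=cv2.cvtColor(I,cv2.COLOR_BGR2HSV);h[:, :330]=0;h[:280]=0
m=cv2.inRange(h,(15,110,90),(35,255,255));k,l,st,ce=cv2.connectedComponentsWithStats(m)
P=np.array(list(s["tcp_pos"][:2])+[z]);R=Rt(4.9)
for nm,q in zip("ABC",HOL):
    W=P+np.array([-R[0,1]*q[0]-R[0,0]*q[1],-R[1,1]*q[0]-R[1,0]*q[1],0]); print(nm,"expected",W.round(4),px("side",W).round(1))
for i in range(1,k):
    if 8<st[i,4]<80:
        hu=cv2.convexHull(np.argwhere(l==i)[:,::-1].astype(np.int32));M=cv2.moments(hu)
        if M["m00"]>0:
            c=np.array([M["m10"],M["m01"]])/M["m00"];print(c.round(1),st[i],onz("side",c,z).round(4))
cv2.imwrite(f'pics/z{tag}.png',cv2.resize(I[270:410,330:490],(800,700),interpolation=cv2.INTER_CUBIC)[:600])
E
python3 look.py 3
```

```text
d [-0.002  0.024  0.143] w [-0.029 -0.006  0.002] F [ 0.03  1.8  -1.54] t 6.47 gw 0.293 tcp [ 0.6293 -0.1642  0.0462]
A expected [ 0.6044 -0.2246  0.0439] [419.6 371.3]
B expected [ 0.6642 -0.2195  0.0439] [448.8 357.3]
C expected [ 0.6244 -0.1064  0.0439] [393.6 315.1]
[416.7 296.1] [413 291  10  10  29] [ 0.6885 -0.0816  0.0439]
[400.7 296.8] [396 295  10   5  27] [ 0.6593 -0.0721  0.0439]
[389.  302.8] [388 300   3   6  11] [ 0.6313 -0.0772  0.0439]
[426.8 311.5] [408 301  43  20  67] [ 0.6851 -0.1211  0.0439]
[487.4 306.4] [484 302   7  10  20] [ 0.7969 -0.1519  0.0439]
[442.2 313.1] [439 309   7   9  20] [ 0.7091 -0.1349  0.0439]
[486.9 320.5] [481 317  13   7  20] [ 0.7743 -0.179   0.0439]
[409.1 327.4] [406 323   7  10  27] [ 0.6357 -0.141   0.0439]
[380.2 349. ] [376 346   9   7  20] [ 0.5663 -0.1629  0.0439]
[449.1 357.2] [445 354   9   8  37] [ 0.6647 -0.2195  0.0439]
[398.6 373. ] [390 361  18  24  69] [ 0.5714 -0.2147  0.0439]
[420.  371.3] [416 368   9   8  41] [ 0.6051 -0.2248  0.0439]
[410.7 387.4] [409 384   5   7  13] [ 0.5757 -0.2443  0.0439]
```

View pics/z3.png

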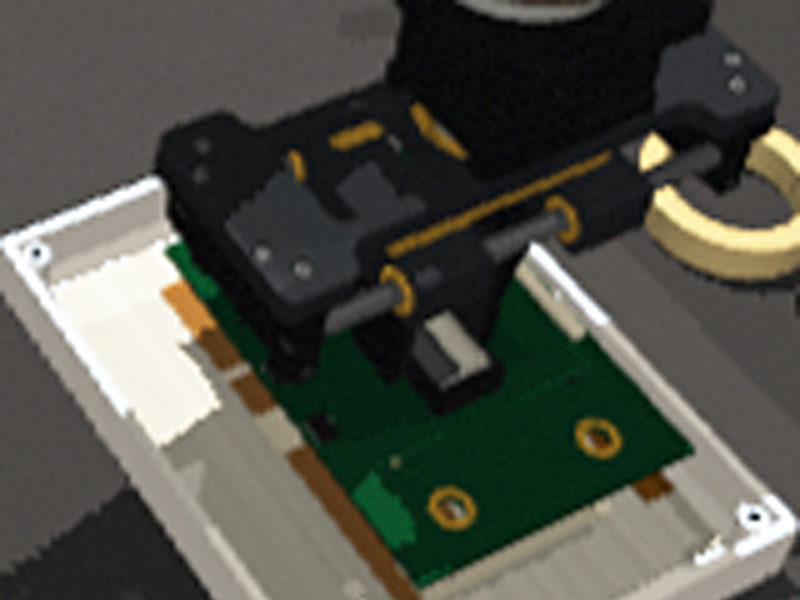

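Rings A (420,371) and B (449,357) match the in-hand prediction to about 0.5 mm and lie over the estimated posts. Lowering by feel: tip contact would show at TCP z≈0.037, barb contact at ≈0.029.

Call:
move_arm(motion=[0,0.02,0.05,-0.03,0,0,1,0,0.02,0.1,-0.03,0,0,1,0,0.02,0.15,-0.03,0,0,1,0,0.02,0.2,-0.03,0,0,1,0,0.02,0.24,-0.03,0,0,1,0,0.02,0.27,-0.03,0,0,1,0,0.02,0.28,-0.03,0,0,1,0,0.02,0.28,-0.03,0,0,1])

```text
time_s: 7.18
tcp_pos: [0.6284, -0.1643, 0.035]
ee_rot: [[0.085, -0.996, -0.0], [-0.996, -0.085, -0.0], [0.0, 0.0, -1.0]]
wrist_force: [-0.1, 0.1, -1.6]
gripper_width: 0.295
```

```bash
python3 look.py 4|grep -E "d|A exp|B exp|\[4[0-9][0-9]"; python3 -c "from h import *;print(r.sense()['moment'])"
```

```text
d [-0.002  0.004 -0.138] w [ 0.001 -0.005  0.001] F [-0.05  0.12 -1.64] t 7.18 gw 0.295 tcp [ 0.6284 -0.1643  0.035 ]
A expected [ 0.6036 -0.2246  0.0326] [418.1 375.6]
B expected [ 0.6634 -0.2195  0.0326] [447.1 361.5]
C expected [ 0.6236 -0.1065  0.0326] [392.5 319.4]
[414.7 300.5] [411 296  10  10  28] [ 0.686  -0.0816  0.0326]
[487.2 305.9] [484 304   7   5  15] [ 0.8066 -0.1436  0.0326]
[425.5 316.5] [406 306  44  20  65] [ 0.6836 -0.1228  0.0326]
[462.7 315.3] [461 313   5   5  10] [ 0.7492 -0.1457  0.0326]
[440.6 317.9] [438 314   6   9  21] [ 0.7076 -0.1359  0.0326]
[407.8 332.2] [405 329   6   8  21] [ 0.6343 -0.1422  0.0326]
[447.5 361.5] [444 358   8   8  35] [ 0.664  -0.2197  0.0326]
[418.3 375.5] [414 372   9   8  36] [ 0.6041 -0.2246  0.0326]
[ 0.0697715  -0.05656021  0.00235493]
```

View pics/z4.png

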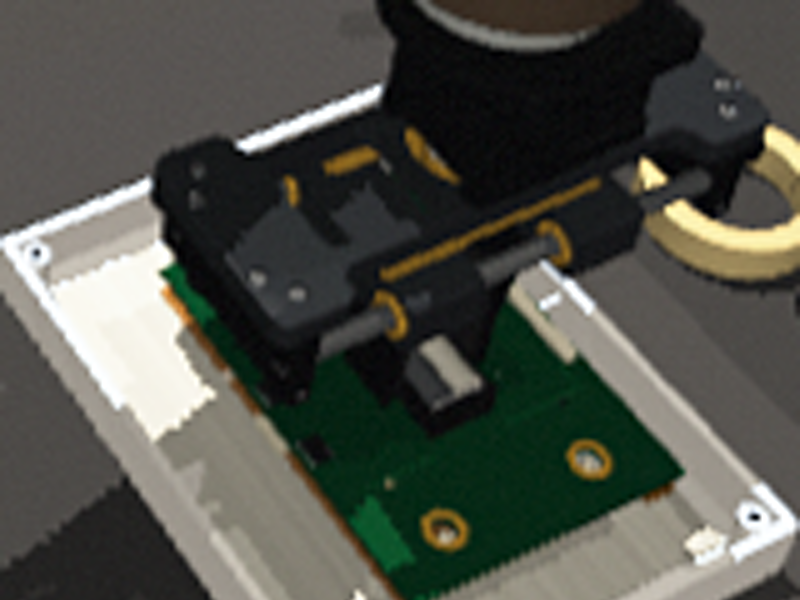

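No contact with the underside at z≈0.0295, below tip height, so the tips are in the holes. Continuing.

Call:
move_arm(motion=[0,0,0.02,0,0,0,1,0,0,0.04,0,0,0,1,0,0,0.06,0,0,0,1,0,0,0.08,0,0,0,1,0,0,0.1,0,0,0,1,0,0,0.1,0,0,0,1])

```text
time_s: 7.73
tcp_pos: [0.6281, -0.1643, 0.0308]
ee_rot: [[0.085, -0.996, -0.001], [-0.996, -0.085, -0.0], [0.0, 0.001, -1.0]]
wrist_force: [-1.0, 0.4, -1.4]
gripper_width: 0.295
```

```bash
python3 -c "
from h import *
rel([.6284,-.1643,.029],4.9);print(r.sense()['moment'])"
```

```text
d [ 0.001 -0.007  0.045] w [ 0.01  -0.004 -0.   ] F [-1.05  0.38 -1.4 ] t 7.73 gw 0.295 tcp [ 0.6281 -0.1643  0.0308]
[0.08418541 0.10068744 0.06325601]
```

Call:
move_arm(motion=[0,0,0.01,0,0,0,1,0,0,0.02,0,0,0,1,0,0,0.03,0,0,0,1,0,0,0.04,0,0,0,1,0,0,0.04,0,0,0,1,0,0,0.04,0,0,0,1])

```text
time_s: 8.23
tcp_pos: [0.6281, -0.1644, 0.0294]
ee_rot: [[0.086, -0.996, -0.001], [-0.996, -0.086, -0.001], [0.001, 0.001, -1.0]]
wrist_force: [-1.0, -0.7, 0.7]
gripper_width: 0.294
```

```bash
python3 -c "
from h import *
rel([.6284,-.1643,.028],4.9);print(r.sense()['moment'])"
```

```text
d [-0.001 -0.006  0.035] w [ 0.009 -0.006  0.004] F [-0.99 -0.66  0.71] t 8.23 gw 0.294 tcp [ 0.6281 -0.1644  0.0294]
[-0.00270049  0.22817872  0.22311676]
```

Contact with the barbs is at the expected height (underside ≈24 mm). Release and rise, then look.

Call:
move_arm(motion=[0,0,0,0,0,0,0.2,0,0,0,0,0,0,0.2,0,0,0,0,0,0,0.2,0,0,0,0,0,0,0.2,0,0,-0.4,0,0,0,0.2,0,0,-0.9,0,0,0,0.2,0,0,-1.5,0,0,0,0.2,0,0,-2,0,0,0,0.2,0,0,-2,0,0,0,0.2,0,0,-2,0,0,0,0.2])

```text
time_s: 9.07
tcp_pos: [0.6292, -0.1643, 0.111]
ee_rot: [[0.086, -0.996, 0.003], [-0.996, -0.086, -0.0], [0.001, -0.003, -1.0]]
wrist_force: [0.7, -0.7, -0.8]
gripper_width: 0.399
```

```bash
python3 look.py 5|grep -E "d |\[4[0-9][0-9]"
```

```text
d [-0.005  0.026  1.763] w [-0.033 -0.008  0.003] F [ 0.69 -0.73 -0.8 ] t 9.07 gw 0.399 tcp [ 0.6292 -0.1643  0.111 ]
A expected [ 0.6032 -0.2245  0.107 ] [425.5 347.4]
B expected [ 0.6629 -0.2194  0.107 ] [456.2 333.3]
C expected [ 0.6231 -0.1064  0.107 ] [397.6 291. ]
[423.9 285.8] [411 280  29  12  58] [ 0.6723 -0.1124  0.107 ]
[453.2 283.4] [450 280   7   8  19] [ 0.7237 -0.1261  0.107 ]
[413.2 299.4] [410 295   7  10  28] [ 0.638  -0.1329  0.107 ]
[465.5 299.6] [463 297   7   7  14] [ 0.7204 -0.1658  0.107 ]
[485.4 304.6] [480 300  11  12  34] [ 0.7445 -0.1874  0.107 ]
[463.5 315. ] [458 310  13  10  30] [ 0.6963 -0.1927  0.107 ]
[490.3 319.2] [487 315   8   9  12] [ 0.7317 -0.216   0.107 ]
[476.2 322.1] [475 320   3   5   9] [ 0.7064 -0.2125  0.107 ]
[446.6 363.3] [443 360   8   8  29] [ 0.6164 -0.2603  0.107 ]
[417.9 377.6] [414 374   9   8  35] [ 0.5641 -0.2652  0.107 ]
```

View pics/z5.png

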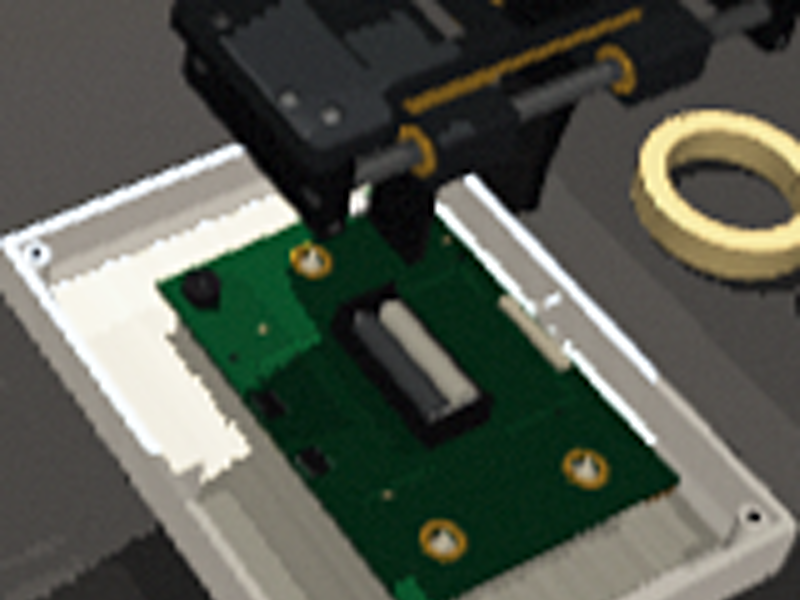

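All three holes, A (418,378), B (447,363) and C (392,322), show post tips inside. Working out the press positions.

```bash
python3 -c "
from h import *
P=[(417.9,377.6),(446.6,363.3),(392,322.4)]
W=[onz('side',p,.0268) for p in P];print(np.round(W,4));f=fit(HOL,W);print(f)
t=f[2];R=f[1]
for h in HOL:
    q=R@h+t;print(q.round(4));rel([*q,.05],4.9)"
```

```text
[[ 0.6043 -0.2248  0.0268]
 [ 0.6641 -0.2192  0.0268]
 [ 0.6223 -0.1084  0.0268]]
(np.float64(5.859767709443096), array([[ 0.99477475, -0.10209405],
       [ 0.10209405,  0.99477475]]), array([ 0.62824272, -0.16487209]), array([0.00083186, 0.00035654, 0.00118063]))
[ 0.6043 -0.2256]
d [1.48  0.723 1.487] w [ 0.003 -0.001 -0.001] F [-0.1  -0.47  0.16] t 9.12 gw 0.397 tcp [ 0.6281 -0.1642  0.1095]
[ 0.664  -0.2195]
d [ 1.455 -0.777  1.487] w [ 0.003 -0.001 -0.001] F [-0.1  -0.47  0.16] t 9.12 gw 0.397 tcp [ 0.6281 -0.1642  0.1095]
[ 0.6223 -0.1072]
d [-1.432  0.022  1.487] w [ 0.003 -0.001 -0.001] F [-0.1  -0.47  0.16] t 9.12 gw 0.397 tcp [ 0.6281 -0.1642  0.1095]
```

Call:
move_arm(motion=[0.5,0.25,0,0,0,0,0.61,1,0.5,0,0,0,0,0.61,1.46,0.72,0,0,0,0,0.61,1.46,0.72,0.4,0,0,0,0.61,1.46,0.72,0.9,0,0,0,0.61,1.46,0.72,1.4,0,0,0,0.61,1.46,0.72,1.75,0,0,0,0.61,1.46,0.72,1.85,0,0,0,0.61,1.46,0.72,1.85,0,0,0,0.61,1.46,0.72,1.85,0,0,0,0.61,1.46,0.72,1.85,0,0,0,0.61])

```text
time_s: 10.03
tcp_pos: [0.6051, -0.2249, 0.0363]
ee_rot: [[0.086, -0.996, 0.001], [-0.996, -0.086, -0.0], [0.001, -0.001, -1.0]]
wrist_force: [0.3, -0.1, 0.9]
gripper_width: 0.191
```

```bash
python3 -c "
from h import *
rel([.6041,-.2250,.0275],4.9)"
```

```text
d [0.001 0.025 0.221] w [-0.014 -0.007  0.003] F [ 0.35 -0.11  0.85] t 10.03 gw 0.191 tcp [ 0.6051 -0.2249  0.0363]
```

Call:
move_arm(motion=[0,0.025,0.06,0,0,0,0.61,0,0.025,0.12,0,0,0,0.61,0,0.025,0.16,0,0,0,0.61,0,0.025,0.2,0,0,0,0.61,0,0.025,0.22,0,0,0,0.61,0,0.025,0.22,0,0,0,0.61,0,0.025,0.22,0,0,0,0.61])

```text
time_s: 10.62
tcp_pos: [0.6041, -0.225, 0.0275]
ee_rot: [[0.086, -0.996, 0.001], [-0.996, -0.086, -0.001], [0.001, -0.001, -1.0]]
wrist_force: [-0.4, 0.3, 0.7]
gripper_width: 0.196
```

```bash
python3 -c "
from h import *
rel([.6041,-.2250,.0270],4.9)"
```

```text
d [0.    0.001 0.012] w [-0.014 -0.007  0.004] F [-0.4   0.29  0.72] t 10.62 gw 0.196 tcp [ 0.6041 -0.225   0.0275]
```

Call:
move_arm(motion=[0,0,0.015,0,0,0,0.61,0,0,0.03,0,0,0,0.61,0,0,0.045,0,0,0,0.61,0,0,0.045,0,0,0,0.61,0,0,0.045,0,0,0,0.61])

```text
time_s: 11.03
tcp_pos: [0.6043, -0.2251, 0.0261]
ee_rot: [[0.086, -0.996, 0.002], [-0.996, -0.086, -0.001], [0.001, -0.002, -1.0]]
wrist_force: [-0.3, -0.1, 3.0]
gripper_width: 0.194
```

Call:
move_arm(motion=[0,0,0.015,0,0,0,0.61,0,0,0.025,0,0,0,0.61,0,0,0.025,0,0,0,0.61,0,0,0.025,0,0,0,0.61])

```text
time_s: 11.37
tcp_pos: [0.6044, -0.2252, 0.0256]
ee_rot: [[0.086, -0.996, 0.002], [-0.996, -0.086, -0.001], [0.001, -0.002, -1.0]]
wrist_force: [-1.5, 0.6, 5.3]
gripper_width: 0.196
```

Call:
move_arm(motion=[0,0,0.02,0,0,0,0.61,0,0,0.04,0,0,0,0.61,0,0,0.04,0,0,0,0.61,0,0,0.04,0,0,0,0.61])

```text
time_s: 11.7
tcp_pos: [0.6042, -0.2251, 0.0236]
ee_rot: [[0.086, -0.996, 0.002], [-0.996, -0.086, -0.001], [0.001, -0.002, -1.0]]
wrist_force: [-0.4, 0.9, -0.6]
gripper_width: 0.191
```

Call:
move_arm(motion=[0,0,0.02,0,0,0,0.61,0,0,0.04,0,0,0,0.61,0,0,0.04,0,0,0,0.61,0,0,0.04,0,0,0,0.61])

```text
time_s: 12.03
tcp_pos: [0.6044, -0.2251, 0.0223]
ee_rot: [[0.086, -0.996, 0.002], [-0.996, -0.086, -0.001], [0.001, -0.002, -1.0]]
wrist_force: [-0.9, 0.1, 5.0]
gripper_width: 0.195
```

Call:
move_arm(motion=[0,0,0.02,0,0,0,0.61,0,0,0.04,0,0,0,0.61,0,0,0.04,0,0,0,0.61,0,0,0.04,0,0,0,0.61])

```text
time_s: 12.37
tcp_pos: [0.6045, -0.2252, 0.0219]
ee_rot: [[0.086, -0.996, 0.002], [-0.996, -0.086, -0.001], [0.001, -0.002, -1.0]]
wrist_force: [-2.7, 1.0, 7.8]
gripper_width: 0.195
```

```bash
python3 look.py 6|grep -E "d |\[4[0-9][0-9]"; python3 -c "from h import *;print(r.sense()['moment'])"
```

```text
d [-1.466 -0.726 -0.466] w [-0.027 -0.017  0.012] F [-2.71  1.04  7.84] t 12.37 gw 0.195 tcp [ 0.6045 -0.2252  0.0219]
A expected [ 0.5795 -0.2855  0.0194] [424.7 418. ]
B expected [ 0.6393 -0.2804  0.0194] [455.2 401.8]
C expected [ 0.5995 -0.1674  0.0194] [397.  353.9]
[487.5 306.6] [485 302   6  11  24] [ 0.8169 -0.1371  0.0194]
[421.3 339.8] [417 334  11  13  37] [ 0.6551 -0.1573  0.0194]
[403.9 340.5] [398 338  12   6  36] [ 0.6254 -0.1472  0.0194]
[446.4 358.8] [443 355   7   9  21] [ 0.6734 -0.2077  0.0194]
[423.2 361.8] [415 357  18  10  28] [ 0.633  -0.198   0.0194]
[445.8 366.1] [443 364   7   5  13] [ 0.6639 -0.2196  0.0194]
[416.4 373.2] [413 369   7  10  25] [ 0.6101 -0.2129  0.0194]
[0.47411844 0.64828219 0.07310267]
```

View pics/z6.png

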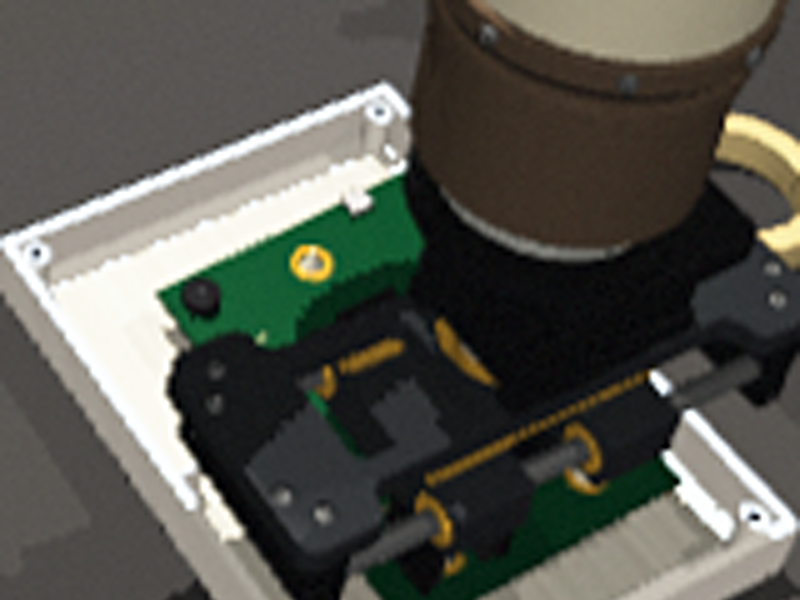

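Call:
move_arm(motion=[0,0,0.02,0,0,0,0.61,0,0,0.04,0,0,0,0.61,0,0,0.04,0,0,0,0.61])

```text
time_s: 12.67
tcp_pos: [0.6045, -0.2253, 0.0218]
ee_rot: [[0.087, -0.996, 0.003], [-0.996, -0.087, -0.002], [0.002, -0.002, -1.0]]
wrist_force: [-3.8, 1.2, 10.2]
gripper_width: 0.197
```

```bash
python3 -c "
from h import *
rel([.6041,-.2250,.0270],4.9);print(r.sense()['moment'])"
```

```text
d [-0.007  0.009 -0.13 ] w [-0.028 -0.022  0.019] F [-3.83  1.2  10.17] t 12.67 gw 0.197 tcp [ 0.6045 -0.2253  0.0218]
[0.60770175 0.88100047 0.02316614]
```

A hard stop at z≈0.0218 with a sideways −x force suggests a finger is riding on the barb. Lift and look.

Call:
move_arm(motion=[0,0,-0.3,0,0,0,0.61,0,0,-0.8,0,0,0,0.61,-0.5,-0.3,-1.4,0,0,0,0.61,-1.2,-0.5,-2,0,0,0,0.61,-2,-0.7,-2.5,0,0,0,0.61,-2.5,-0.7,-2.5,0,0,0,0.61,-2.5,-0.7,-2.5,0,0,0,0.61])

```text
time_s: 13.25
tcp_pos: [0.6243, -0.1194, 0.1228]
ee_rot: [[0.091, -0.996, 0.005], [-0.996, -0.091, -0.001], [0.001, -0.005, -1.0]]
wrist_force: [-0.9, -0.3, 0.0]
gripper_width: 0.197
```

```bash
python3 look.py 7|grep -E "^d |\[4[0-9][0-9]"; python3 -c "
import cv2
I=cv2.imread('pics/side7.png');cv2.imwrite('pics/z7.png',cv2.resize(I[310:400,380:480],None,fx=6.6,fy=6.6,interpolation=cv2.INTER_CUBIC))"
```

```text
d [1.121 0.014 2.058] w [-0.062 -0.012  0.063] F [-0.93 -0.28  0.01] t 13.25 gw 0.197 tcp [ 0.6243 -0.1194  0.1228]
A expected [ 0.5986 -0.1814  0.1192] [409.2 322.3]
B expected [ 0.6583 -0.1762  0.1192] [439.5 309.4]
[480.1 302.6] [468 296  23  17  63] [ 0.7293 -0.1885  0.1192]
[464.5 300.3] [463 298   4   6  13] [ 0.7083 -0.1748  0.1192]
[461.6 314. ] [458 309   8  10  26] [ 0.6859 -0.1975  0.1192]
[487.4 321. ] [483 317  11   9  26] [ 0.7152 -0.2244  0.1192]
[475.7 321.4] [472 319   9   6  23] [ 0.6974 -0.2184  0.1192]
[446.4 363.7] [443 360   8   8  30] [ 0.6085 -0.267   0.1192]
[417.2 380.7] [414 377   8   8  22] [ 0.5543 -0.2753  0.1192]
```

View pics/z7.png

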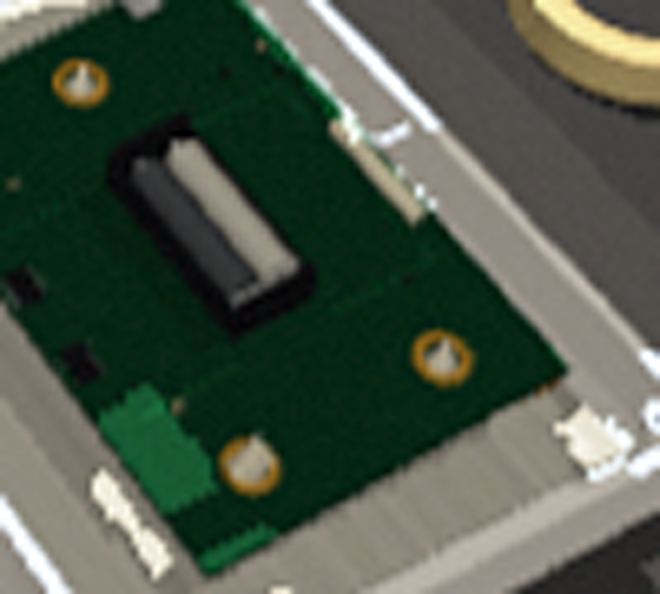

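A has snapped: its ring dropped from row 377.6 to 380.7 (about 7 mm) and the post fills the hole. The stop was the +x finger on the tilted board. Next, B.

```bash
python3 -c "
from h import *
print(onz('side',(446.4,363.7),.0265), onz('side',(417.2,380.7),.0197));rel([.6635,-.2195,.0300],4.9)"
```

```text
[ 0.66347324 -0.21954044  0.0265    ] [ 0.60362101 -0.22578142  0.0197    ]
d [ 2.539 -0.769  2.297] w [-0.033 -0.015  0.05 ] F [-0.71 -0.78  0.08] t 13.3 gw 0.192 tcp [ 0.6235 -0.121   0.1217]
```

Call:
move_arm(motion=[0.6,-0.2,0,-0.03,-0.01,0.05,0.61,1.3,-0.4,0,-0.03,-0.01,0.05,0.61,2,-0.6,0,-0.03,-0.01,0.05,0.61,2.54,-0.77,0,-0.03,-0.01,0.05,0.61,2.54,-0.77,0.5,-0.03,-0.01,0.05,0.61,2.54,-0.77,1,-0.03,-0.01,0.05,0.61,2.54,-0.77,1.5,-0.03,-0.01,0.05,0.61,2.54,-0.77,1.9,-0.03,-0.01,0.05,0.61,2.54,-0.77,2.1,-0.03,-0.01,0.05,0.61,2.54,-0.77,2.1,-0.03,-0.01,0.05,0.61,2.54,-0.77,2.1,-0.03,-0.01,0.05,0.61,2.54,-0.77,2.1,-0.03,-0.01,0.05,0.61])

```text
time_s: 14.3
tcp_pos: [0.6643, -0.22, 0.0389]
ee_rot: [[0.085, -0.996, 0.002], [-0.996, -0.085, -0.001], [0.001, -0.002, -1.0]]
wrist_force: [0.0, -0.3, 0.2]
gripper_width: 0.196
```

```bash
python3 -c "
from h import *
rel([.6635,-.2195,.0280],4.9)"
```

```text
d [-0.014  0.019  0.272] w [-0.023 -0.013  0.   ] F [ 0.04 -0.26  0.2 ] t 14.3 gw 0.196 tcp [ 0.6643 -0.22    0.0389]
```

Call:
move_arm(motion=[-0.01,0.02,0.06,-0.02,-0.01,0,0.61,-0.01,0.02,0.12,-0.02,-0.01,0,0.61,-0.01,0.02,0.18,-0.02,-0.01,0,0.61,-0.01,0.02,0.23,-0.02,-0.01,0,0.61,-0.01,0.02,0.27,-0.02,-0.01,0,0.61,-0.01,0.02,0.27,-0.02,-0.01,0,0.61,-0.01,0.02,0.27,-0.02,-0.01,0,0.61])

```text
time_s: 14.88
tcp_pos: [0.6635, -0.2196, 0.028]
ee_rot: [[0.086, -0.996, 0.0], [-0.996, -0.086, -0.0], [0.0, -0.0, -1.0]]
wrist_force: [-0.7, 0.5, -0.1]
gripper_width: 0.193
```

Call:
move_arm(motion=[0,0,0.015,0,0,0,0.61,0,0,0.03,0,0,0,0.61,0,0,0.04,0,0,0,0.61,0,0,0.04,0,0,0,0.61])

```text
time_s: 15.22
tcp_pos: [0.6638, -0.2196, 0.0269]
ee_rot: [[0.086, -0.996, 0.001], [-0.996, -0.086, -0.0], [0.001, -0.001, -1.0]]
wrist_force: [0.8, 0.8, 2.1]
gripper_width: 0.192
```

Call:
move_arm(motion=[0,0,0.02,0,0,0,0.61,0,0,0.04,0,0,0,0.61,0,0,0.04,0,0,0,0.61])

```text
time_s: 15.47
tcp_pos: [0.664, -0.2197, 0.0254]
ee_rot: [[0.086, -0.996, 0.002], [-0.996, -0.086, -0.001], [0.001, -0.001, -1.0]]
wrist_force: [0.5, -1.0, 0.8]
gripper_width: 0.197
```

Call:
move_arm(motion=[0,0,0.015,0,0,0,0.61,0,0,0.03,0,0,0,0.61,0,0,0.03,0,0,0,0.61])

```text
time_s: 15.72
tcp_pos: [0.6634, -0.2196, 0.0233]
ee_rot: [[0.085, -0.996, 0.0], [-0.996, -0.085, -0.0], [0.0, -0.0, -1.0]]
wrist_force: [-0.9, 0.7, -0.1]
gripper_width: 0.197
```

Call:
move_arm(motion=[0,0,0.015,0,0,0,0.61,0,0,0.03,0,0,0,0.61,0,0,0.03,0,0,0,0.61])

```text
time_s: 15.97
tcp_pos: [0.6631, -0.2196, 0.0216]
ee_rot: [[0.085, -0.996, -0.001], [-0.996, -0.085, -0.0], [-0.0, 0.001, -1.0]]
wrist_force: [-1.0, -0.0, 0.2]
gripper_width: 0.192
```

Call:
move_arm(motion=[0,0,0.015,0,0,0,0.61,0,0,0.03,0,0,0,0.61,0,0,0.03,0,0,0,0.61])

```text
time_s: 16.22
tcp_pos: [0.6633, -0.2196, 0.0211]
ee_rot: [[0.086, -0.996, -0.0], [-0.996, -0.086, -0.0], [0.0, 0.0, -1.0]]
wrist_force: [-2.0, 0.5, 4.4]
gripper_width: 0.193
```

Call:
move_arm(motion=[0,0,0.02,0,0,0,0.61,0,0,0.03,0,0,0,0.61,0,0,0.03,0,0,0,0.61])

```text
time_s: 16.47
tcp_pos: [0.6634, -0.2196, 0.021]
ee_rot: [[0.086, -0.996, -0.0], [-0.996, -0.086, -0.001], [0.001, 0.0, -1.0]]
wrist_force: [-2.3, 1.5, 5.5]
gripper_width: 0.196
```

Call:
move_arm(motion=[0,0,-0.4,0,0,0,0.61,0,0,-0.9,0,0,0,0.61,0,0,-1.4,0,0,0,0.61,-0.5,0.2,-1.8,0,0,0,0.61,-1.2,0.4,-1.8,0,0,0,0.61,-2,0.6,-1.8,0,0,0,0.61,-2.7,0.75,-1.8,0,0,0,0.61,-2.9,0.8,-1.8,0,0,0,0.61,-2.9,0.8,-1.8,0,0,0,0.61,-2.9,0.8,-1.8,0,0,0,0.61])

```text
time_s: 17.3
tcp_pos: [0.6218, -0.1067, 0.0929]
ee_rot: [[0.087, -0.996, 0.0], [-0.996, -0.087, -0.001], [0.001, -0.0, -1.0]]
wrist_force: [0.2, 0.5, 0.2]
gripper_width: 0.196
```

```bash
python3 look.py 8|grep -E "^d |\[4[14][0-9].*3[678]"; python3 -c "
import cv2
from h import *
I=cv2.imread('pics/side8.png');cv2.imwrite('pics/z8.png',cv2.resize(I[300:400,370:480],None,fx=6,fy=6,interpolation=cv2.INTER_CUBIC))
rel([.6236,-.1078,.0400],4.9)
"
```

```text
d [ 1.446 -0.036  1.31 ] w [-0.003 -0.009  0.018] F [0.21 0.49 0.24] t 17.3 gw 0.196 tcp [ 0.6218 -0.1067  0.0929]
[448.5 367. ] [446 364   6   6  15] [ 0.6253 -0.2582  0.0903]
[419.6 381.2] [416 377   7   8  19] [ 0.5715 -0.2629  0.0903]
d [ 0.014 -0.04   1.319] w [-0.002 -0.009  0.004] F [-0.03  0.26  0.1 ] t 17.35 gw 0.197 tcp [ 0.622  -0.1073  0.0928]
```

View pics/z8.png

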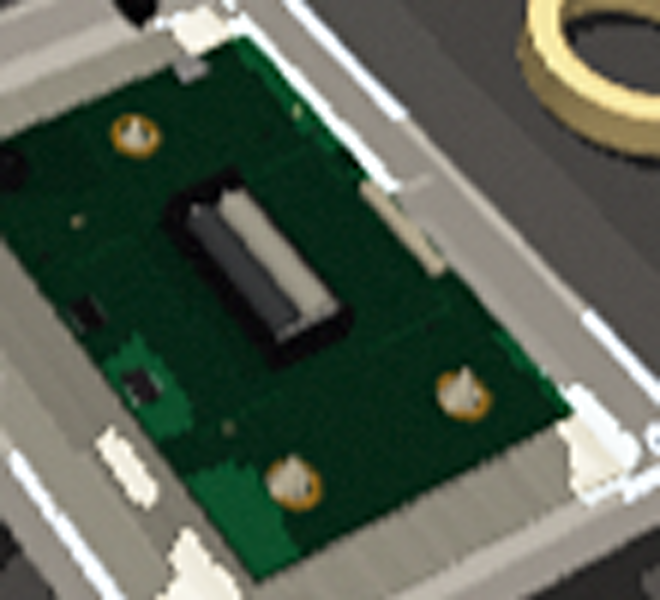

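A and B both show posts standing well through, with rings at rows 381 and 367. C (392,322) is still up. Press C.

Call:
move_arm(motion=[0.02,-0.03,0.4,0,0,0,0.61,0.02,-0.03,0.8,0,0,0,0.61,0.02,-0.03,1.2,0,0,0,0.61,0.02,-0.03,1.45,0,0,0,0.61,0.02,-0.03,1.55,0,0,0,0.61,0.02,-0.03,1.6,0,0,0,0.61,0.02,-0.03,1.6,0,0,0,0.61,0.02,-0.03,1.6,0,0,0,0.61])

```text
time_s: 18.02
tcp_pos: [0.624, -0.1084, 0.0295]
ee_rot: [[0.086, -0.996, 0.002], [-0.996, -0.086, -0.001], [0.001, -0.002, -1.0]]
wrist_force: [0.7, -0.4, 0.5]
gripper_width: 0.195
```

Call:
move_arm(motion=[0,0,0.02,0,0,0,0.61,0,0,0.03,0,0,0,0.61,0,0,0.03,0,0,0,0.61,0,0,0.03,0,0,0,0.61])

```text
time_s: 18.35
tcp_pos: [0.6241, -0.1083, 0.0287]
ee_rot: [[0.086, -0.996, 0.002], [-0.996, -0.086, -0.001], [0.001, -0.002, -1.0]]
wrist_force: [0.4, -0.1, 0.0]
gripper_width: 0.194
```

Call:
move_arm(motion=[0,0,0.02,0,0,0,0.61,0,0,0.04,0,0,0,0.61,0,0,0.04,0,0,0,0.61])

```text
time_s: 18.6
tcp_pos: [0.6242, -0.1082, 0.0271]
ee_rot: [[0.086, -0.996, 0.003], [-0.996, -0.086, -0.001], [0.001, -0.003, -1.0]]
wrist_force: [0.2, -0.2, 1.6]
gripper_width: 0.193
```

Call:
move_arm(motion=[0,0.01,0.02,0,0,0,0.61,0,0.01,0.035,0,0,0,0.61,0,0.01,0.035,0,0,0,0.61])

```text
time_s: 18.85
tcp_pos: [0.6243, -0.1082, 0.0261]
ee_rot: [[0.086, -0.996, 0.004], [-0.996, -0.086, -0.001], [0.001, -0.004, -1.0]]
wrist_force: [-0.1, 0.7, 2.0]
gripper_width: 0.2
```

Call:
move_arm(motion=[0,0,0.02,0,0,0,0.61,0,0,0.035,0,0,0,0.61,0,0,0.035,0,0,0,0.61])

```text
time_s: 19.1
tcp_pos: [0.6244, -0.1083, 0.025]
ee_rot: [[0.086, -0.996, 0.004], [-0.996, -0.086, -0.001], [0.001, -0.004, -1.0]]
wrist_force: [1.2, 0.2, 4.5]
gripper_width: 0.195
```

Call:
move_arm(motion=[0,0,0.02,0,0,0,0.61,0,0,0.035,0,0,0,0.61,0,0,0.035,0,0,0,0.61])

```text
time_s: 19.35
tcp_pos: [0.6238, -0.1083, 0.0228]
ee_rot: [[0.086, -0.996, 0.003], [-0.996, -0.086, -0.001], [0.001, -0.003, -1.0]]
wrist_force: [0.4, -0.1, -0.4]
gripper_width: 0.193
```

Snapped (4.5 N → 0). Follow it down to the shoulder.

Call:
move_arm(motion=[0,0,0.015,0,0,0,0.61,0,0,0.03,0,0,0,0.61,0,0,0.03,0,0,0,0.61])

```text
time_s: 19.6
tcp_pos: [0.6233, -0.1083, 0.0209]
ee_rot: [[0.086, -0.996, 0.001], [-0.996, -0.086, -0.001], [0.001, -0.001, -1.0]]
wrist_force: [1.1, -0.4, -0.4]
gripper_width: 0.194
```

Call:
move_arm(motion=[0,0,0.015,0,0,0,0.61,0,0,0.03,0,0,0,0.61,0,0,0.03,0,0,0,0.61])

```text
time_s: 19.85
tcp_pos: [0.6235, -0.1083, 0.0206]
ee_rot: [[0.086, -0.996, 0.002], [-0.996, -0.086, -0.001], [0.001, -0.002, -1.0]]
wrist_force: [-1.3, 0.1, 5.0]
gripper_width: 0.197
```

Call:
move_arm(motion=[0,0,0.015,0,0,0,0.61,0,0,0.025,0,0,0,0.61,0,0,0.025,0,0,0,0.61])

```text
time_s: 20.1
tcp_pos: [0.6235, -0.1083, 0.0206]
ee_rot: [[0.086, -0.996, 0.002], [-0.996, -0.086, -0.001], [0.002, -0.002, -1.0]]
wrist_force: [-1.5, 1.2, 7.6]
gripper_width: 0.192
```

C seated at 0.0206. Re-check A and B by a light touch at the same height.

Call:
move_arm(motion=[0,0,-0.4,0,0,0,0.61,0,0,-0.9,0,0,0,0.61,0.6,0.1,-1,0,0,0,0.61,1.4,0.15,-1,0,0,0,0.61,2.2,0.2,-1,0,0,0,0.61,2.97,0.24,-1,0,0,0,0.61,2.97,0.24,-1,0,0,0,0.61,2.97,0.24,-0.8,0,0,0,0.61,2.97,0.24,-0.5,0,0,0,0.61,2.97,0.24,-0.25,0,0,0,0.61,2.97,0.24,-0.15,0,0,0,0.61,2.97,0.24,-0.15,0,0,0,0.61,2.97,0.24,-0.15,0,0,0,0.61])

```text
time_s: 21.18
tcp_pos: [0.6241, -0.2266, 0.0261]
ee_rot: [[0.088, -0.996, 0.0], [-0.996, -0.088, -0.001], [0.001, -0.0, -1.0]]
wrist_force: [-0.5, -0.1, 0.9]
gripper_width: 0.194
```

```bash
python3 -c "
from h import *
rel([.6037,-.2255,.0220],4.9)"
```

```text
d [-0.071  0.506  0.103] w [-0.003 -0.015  0.028] F [-0.49 -0.1   0.89] t 21.18 gw 0.194 tcp [ 0.6241 -0.2266  0.0261]
```

I misjudged the y shift, and a finger ended up near post A with no load showing. Raising straight up, then correcting.

Call:
move_arm(motion=[0,0,-0.2,0,0,0,0.61,0,0,-0.5,0,0,0,0.61,-0.07,0.25,-0.6,0,0,0.03,0.61,-0.07,0.5,-0.6,0,0,0.03,0.61,-0.07,0.5,-0.6,0,0,0.03,0.61,-0.07,0.5,-0.6,0,0,0.03,0.61,-0.07,0.5,-0.6,0,0,0.03,0.61])

```text
time_s: 21.77
tcp_pos: [0.604, -0.2257, 0.0504]
ee_rot: [[0.085, -0.996, 0.001], [-0.996, -0.085, -0.001], [0.001, -0.001, -1.0]]
wrist_force: [0.4, 0.5, 0.4]
gripper_width: 0.194
```

```bash
python3 -c "
from h import *
rel([.6037,-.2255,.0220],4.9)"
```

```text
d [-0.006  0.007  0.71 ] w [-0.007 -0.017 -0.003] F [0.44 0.47 0.43] t 21.77 gw 0.194 tcp [ 0.604  -0.2257  0.0504]
```

Call:
move_arm(motion=[0,0,0.2,0,0,0,0.61,0,0,0.4,0,0,0,0.61,0,0,0.6,0,0,0,0.61,0,0,0.68,0,0,0,0.61,0,0,0.71,0,0,0,0.61,0,0,0.71,0,0,0,0.61,0,0,0.71,0,0,0,0.61])

```text
time_s: 22.35
tcp_pos: [0.6042, -0.2257, 0.0218]
ee_rot: [[0.085, -0.996, 0.001], [-0.996, -0.085, -0.001], [0.001, -0.001, -1.0]]
wrist_force: [0.0, -0.1, -0.0]
gripper_width: 0.196
```

Call:
move_arm(motion=[0,0,0.01,0,0,0,0.61,0,0,0.025,0,0,0,0.61,0,0,0.025,0,0,0,0.61])

```text
time_s: 22.6
tcp_pos: [0.6042, -0.2257, 0.0208]
ee_rot: [[0.085, -0.996, 0.001], [-0.996, -0.085, -0.001], [0.002, -0.001, -1.0]]
wrist_force: [-0.5, -0.3, 0.1]
gripper_width: 0.196
```

Call:
move_arm(motion=[0,0,0.01,0,0,0,0.61,0,0,0.025,0,0,0,0.61,0,0,0.025,0,0,0,0.61])

```text
time_s: 22.85
tcp_pos: [0.6044, -0.2258, 0.0206]
ee_rot: [[0.085, -0.996, 0.001], [-0.996, -0.085, -0.002], [0.002, -0.001, -1.0]]
wrist_force: [-1.8, 1.5, 3.7]
gripper_width: 0.197
```

Call:
move_arm(motion=[0,0,0.01,0,0,0,0.61,0,0,0.025,0,0,0,0.61,0,0,0.025,0,0,0,0.61])

```text
time_s: 23.1
tcp_pos: [0.6043, -0.2258, 0.0206]
ee_rot: [[0.086, -0.996, 0.002], [-0.996, -0.086, -0.002], [0.002, -0.001, -1.0]]
wrist_force: [-1.9, 0.5, 6.6]
gripper_width: 0.198
```

A seats at the same 0.0206. Now B.

Call:
move_arm(motion=[0,0,-0.3,0,0,0,0.61,0,0,-0.7,0,0,0,0.61,-0.03,-0.5,-0.8,0,0,0,0.61,-0.03,-1,-0.8,0,0,0,0.61,-0.03,-1.49,-0.8,0,0,0,0.61,-0.03,-1.49,-0.8,0,0,0,0.61,-0.03,-1.49,-0.8,0,0,0,0.61,-0.03,-1.49,-0.5,0,0,0,0.61,-0.03,-1.49,-0.2,0,0,0,0.61,-0.03,-1.49,-0.06,0,0,0,0.61,-0.03,-1.49,-0.05,0,0,0,0.61,-0.03,-1.49,-0.05,0,0,0,0.61])

```text
time_s: 24.1
tcp_pos: [0.6626, -0.2195, 0.0214]
ee_rot: [[0.085, -0.996, -0.001], [-0.996, -0.085, -0.002], [0.002, 0.001, -1.0]]
wrist_force: [-0.2, 1.0, -0.1]
gripper_width: 0.199
```

Call:
move_arm(motion=[0,0,0.01,0,0,0,0.61,0,0,0.025,0,0,0,0.61,0,0,0.025,0,0,0,0.61])

```text
time_s: 24.35
tcp_pos: [0.6623, -0.2196, 0.0207]
ee_rot: [[0.085, -0.996, -0.001], [-0.996, -0.085, -0.002], [0.002, 0.001, -1.0]]
wrist_force: [-0.7, -0.6, 3.2]
gripper_width: 0.196
```

Call:
move_arm(motion=[0,0,0.01,0,0,0,0.61,0,0,0.025,0,0,0,0.61,0,0,0.025,0,0,0,0.61])

```text
time_s: 24.6
tcp_pos: [0.6624, -0.2196, 0.0206]
ee_rot: [[0.086, -0.996, -0.001], [-0.996, -0.086, -0.002], [0.002, 0.001, -1.0]]
wrist_force: [-2.4, 0.3, 6.1]
gripper_width: 0.197
```

Call:
move_arm(motion=[0,0,0.01,0,0,0,0.61,0,0,0.02,0,0,0,0.61,0,0,0.02,0,0,0,0.61])

```text
time_s: 24.85
tcp_pos: [0.6624, -0.2195, 0.0206]
ee_rot: [[0.086, -0.996, -0.001], [-0.996, -0.086, -0.002], [0.002, 0.001, -1.0]]
wrist_force: [-1.5, 1.0, 6.0]
gripper_width: 0.192
```

All three seat at 0.0206. Retreat clear and take a final look.

Call:
move_arm(motion=[0,0,-0.4,0,0,0,0.61,0,0,-1,0,0,0,0.61,0,0,-2,0,0,0,0.61,0,0,-3,0,0,0,0.61,0,0,-4,0,0,0,0.61,-1,2,-4.5,0,0,0,0.61,-2,2.5,-4.5,0,0,0,0.61,-3,3,-4.5,0,0,0,0.61,-4,3,-4.5,0,0,0,0.61,-5,3,-4.5,0,0,0,0.61,-6,3,-4.5,0,0,0,0.61,-7,3,-4.5,0,0,0,0.61,-8,3,-4.5,0,0,0,0.61,-8.5,3,-4.5,0,0,0,0.61,-8.5,3,-4.5,0,0,0,0.61,-8.5,3,-4.5,0,0,0,0.61])

```text
time_s: 26.18
tcp_pos: [0.5134, 0.1123, 0.1996]
ee_rot: [[0.09, -0.996, -0.0], [-0.996, -0.09, -0.002], [0.002, 0.0, -1.0]]
wrist_force: [0.3, 0.0, -0.6]
gripper_width: 0.193
```

```bash
python3 - <<'E'
from h import *
a=imaging.capture("top");b=imaging.capture("side");cv2.imwrite("pics/topF.png",a);cv2.imwrite("pics/sideF.png",b)
h=cv2.cvtColor(b,cv2.COLOR_BGR2HSV)
x=cv2.resize(a[170:275,380:505],(476,400),interpolation=cv2.INTER_CUBIC);y=cv2.resize(b[300:400,370:450],(320,400),interpolation=cv2.INTER_CUBIC)
cv2.imwrite("pics/hF.png",np.hstack([x,y]))
for n,I,bx in(("top",a,(395,185,495,265)),("side",b,(375,300,470,400))):
    x0,y0,x1,y1=bx;g=cv2.cvtColor(I[y0:y1,x0:x1],cv2.COLOR_BGR2HSV)
    m=cv2.inRange(g,(15,110,90),(35,255,255));k,l,st,ce=cv2.connectedComponentsWithStats(m)
    for i in range(1,k):
        if 6<st[i,4]<60: 
            hu=cv2.convexHull(np.argwhere(l==i)[:,::-1].astype(np.int32));M=cv2.moments(hu);c=np.array([M["m10"],M["m01"]])/M["m00"]+[x0,y0]
            print(n,c.round(1),st[i,4],onz(n,c,.0198).round(4))
print(r.sense()["tcp_pos"])
E
```

```text
top [457.7 194.9] 28 [ 0.6917 -0.199   0.0198]
top [466.2 205. ] 21 [ 0.6665 -0.2191  0.0198]
top [420.9 220.9] 25 [ 0.6239 -0.1078  0.0198]
top [469.9 228.4] 18 [ 0.6081 -0.2263  0.0198]
side [464.5 301.2] 8 [ 0.7838 -0.1093  0.0198]
side [461.2 312.9] 37 [ 0.7596 -0.1317  0.0198]
side [391.8 324.8] 21 [ 0.6228 -0.1083  0.0198]
side [448.4 366.7] 22 [ 0.6672 -0.2223  0.0198]
side [420.  381.1] 26 [ 0.6075 -0.2281  0.0198]
[0.51346539 0.1094663  0.19953451]
```

View pics/hF.png

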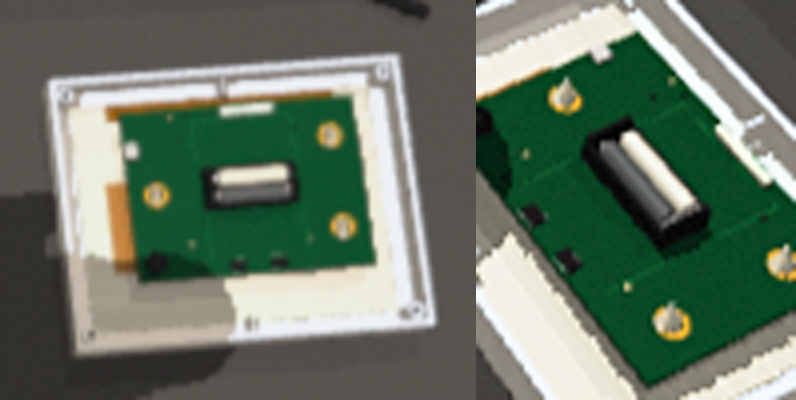

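View pics/sideF.png

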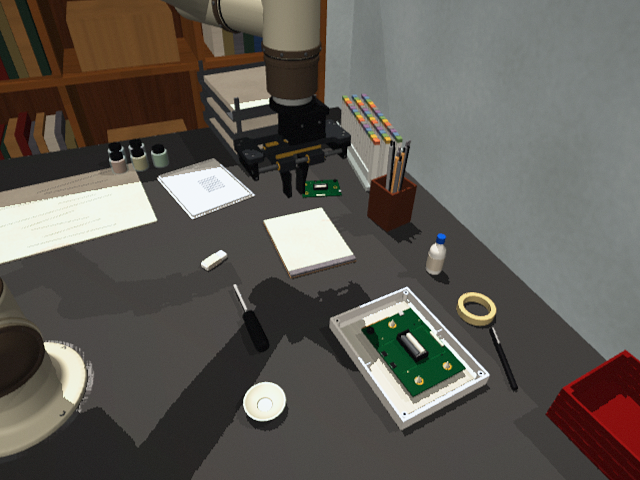

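Final pictures: the board lies flat in the shell with all three posts standing through their holes (side A (420,381), B (448,367), C (392,325)), and the bystanders haven't moved. Handing in.

```bash
python3 -c "
from station import r
print(r.finish_job())"
```

```text
the job is handed in; nothing more can be done
None
```

The larger board is in the shell with its three holes on the three standoffs, and it was handed in at about 26 s. I lowered it by feel onto the barbs, released it, and pressed A, B and C one at a time with the fingertips astride each post.

- **Force:** the highest reading at the end of any move was about 10 N, against the 30 N bracket limit. Forces within a move were not recorded.
- **Clicks:** A and C showed a clear drop in force (from about 5 N to 0). B showed no peak in the readings, but its fingertips moved freely from about 27 mm down to about 21 mm and its ring dropped in the picture.
- **Seating:** a light re-touch beside A and B, and the final press on C, all hit a hard stop at the same height, TCP z = 20.6 mm. That means the board is flat to about 0.1 mm.
- **Pictures:** the final views show all three posts standing through the board, the bystanders where they were, and the arm clear of everything.

**Checks that disagreed or went wrong:**
- **First stop at A:** it came about 1 mm high, at 21.8 mm, because the board was still tilted. It agreed on the re-touch.
- **Ring positions:** in the last pictures, hole rings A and B came out 2–4 mm off, most likely because the protruding posts hide part of each ring.
- **My slip:** on the way back to A, I lowered the fingers about 20 mm off to one side, close to post A. The reading there was 0.9 N, which is within the noise, and I lifted straight off.

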